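# Load the shaker with a rack from the bin

### The arm

A 7-joint arm with a two-finger parallel gripper is mounted at the origin on the work surface. World frame = base frame: x ahead of the robot, y to its left, z up, the work surface at z = 0. Lengths are in m, angles in rad, forces in N, time in s.
With the tool pointing down it reaches from about 0.35 to 0.9 m from the base axis. Payload 19.9 kg.
Tool frame: the origin (TCP) lies at the very end of the fingers, on their centre line; the grasp point (between the pads) lies arm.pinch_z behind it (arm.pinch_z is the distance from the TCP to the grasp point, in m); z points along the fingers, y is the direction in which the jaws open and shut (so a half turn about z gives the same grasp; the last joint's range is limited). The gripper opens to 85 mm and grips with 20 to 120 N. Pads are 22 mm wide; open, the fingers measure 114 mm over their backs; the gripper's body (76 mm by 85 mm) begins 54 mm behind the grasp point. The pads swing forward as they close: fully open they stand 13 mm farther back than shut.
Start: joints at [-1.21, 0.417, -0.01, 1.614, 0.005, 1.111, -0.053], TCP at [0.245, 0.575, 0.231] pointing down, gripper open.
Joint ranges: [-2.81, 2.81], [-0.39, 2.02], [-1.27, 1.25], [0.06, 2.57], [-1.19, 4.33], [0.19, 2], [-2.82, 2.82]. Speed limits (rad/s): [1.89, 1.89, 2.39, 2.39, 3.01, 3.01, 3.01].

### API

Orientations are given as a unit quaternion [x, y, z, w].
In Python, from workcell import monitor, eyes, workorder, arm gives the robot as it stands. The module is installed in compiled form; this text tells all that it offers.
- The arm moves only by the tool carry_out, never from a script. Its argument "series" is one flat list of numbers, 7 for each row, row after row: the turn, a rotation vector about the world's x, y, z in rad, then the shift along the world's x, y, z in mm, then the closure in counts, from 0 (fully open) to 255 (shut). In form: [rx, ry, rz, tx, ty, tz, grip, rx, ry, rz, tx, ty, tz, grip, ...]. A call has 1 to 5 rows; each row shifts and turns the commanded pose from where the row before left it; what a row does not reach is not made up. A row lasts 1/10 s, in which the tool goes at most 50 mm and 8.59 degrees, less where a joint would pass 70% of its speed; a pose out of reach is approached as far as the arm can. A call with a gripper value outside its range is refused whole. The fingers move at their own pace and stop on an object; "force" is the grip in N (left out, the last holds). Time passes only in rows, so rows that do not move let the fingers close. It gives the time, the measured TCP pose, the force and the opening at its end, in the units of the state.
- monitor.state(): the state, without advancing time (a new reading comes with each control period).
- eyes.read_camera(name): name is "side" or "top"; returns (picture, depth): 400x640x3 uint8, blue, green, red; 400x640 float32, m along the optical axis (not along the pixel's ray), 0 where there is no reading.
- eyes.calibration(name): a dict with "intrinsics" (3x3 intrinsics, pixels), "R" (3x3) and "t" (3): a world point X has camera coordinates R X + t. Camera axes: x right, y down, z forward; pixel columns grow to the right and rows downward; lengths in m; the calibration is good to about 2 mm. A picture is of the moment at which its call begins. calibration takes no time and is no camera call.
- workorder.close_job(): hands the job in, once; it reports no verdict.
Trained networks look in the newest picture that a camera, given by its name, has taken for a name from the list of things; names that differ only in an ending like _2 or _b are one class to them, and where a whole thing is asked for, a point or a joint stands for the part that bears it (a point fixed in the world has none). Each returns a list of dicts, best first, with "confidence" (0 to 1); they miss things now and then, are a little off and sometimes report something else, mostly with a low value. They report only what shows in the picture. A call takes as long as a camera call.
- eyes.trace(camera, thing): "region" (400x640 bool, what is visible of it) and "box" ([left, top, right, bottom] in pixels, round what is visible of it).
The state is a dict: "t": time; "joints": joint angles; "joint_vel": joint speeds; "tau": joint torques, N m; "tcp_pos": TCP position; "ee_rot": TCP orientation; "contact_force": force on the tool from outside, world axes, zero at the start; "wrist_torque": the same for the moment, N m; "width": finger opening in m.
Only numpy, scipy, OpenCV 4.12 (cv2) and the standard library are available. Lean on these libraries where they do the work, as an engineer would, in place of code of your own. Each camera call takes 0.05 s, during which the arm holds its last target.

### The job

Take the long, thick tube rack out of the bin, where it stands on edge, and lay it flat on the dark mat with its wells facing up, letting go of it there. Then take it again across its width and set it down flat, wells up, inside the rim of the empty bay of the shaker. Do not drop it from a height, leave the other racks standing as they are and knock nothing over.

Things in the scene. Friction and masses are not known exactly. Their poses are not given: they have to be found in the camera images.
- rack: White plastic tube rack, a block 34 mm thick (x), 120 long (y), 58 wide (z), about 0.2 kg; the only rack in the bin both long and thick. One 120 x 58 face has two rows of five 16 mm wells, the rest are plain. Origin: block centre. x points out of the face with the wells. At the start it stands on a long edge, z up; laid flat, wells up, x points up and its centre is 17 mm above its support.
- rack_slim: Another white rack in the bin: as long (120 mm) and high (58 mm) but only 22 mm thick, with many small holes. Stands on its long edge. Origin at its centre, x through the thickness, y along its length, z up.
- rack_short: Another white rack in the bin: 34 mm thick and 58 mm high but only 80 mm long, six wells. Stands on its long edge. Origin at its centre, x through the thickness, y along its length, z up.
- bin: Grey open bin, fixed, left or right of the robot: 236 mm (x) by 160 (y), walls 4 mm thick, 50 high, floor 4 mm thick. Three racks stand on edge in it side by side along its x, in varying order, lengths along its y; their tops are 62 mm above the bench; gaps beside each are 25 mm or more. Origin at the centre of its underside.
- mat: Dark flat rubber mat, fixed on the bench between bin and shaker, 210 mm (x) by 180 mm (y), 2 mm thick. Origin at the centre of its underside.
- shaker: White bench shaker with an aluminium platform, fixed and not running, about 222 x 176 mm, platform 70 mm above the bench. It carries two framed bays side by side along its x. Origin at the centre of its underside.
- bay_free: The empty bay on the shaker: a rubber floor 3 mm thick within a low aluminium rim, inside 68 mm (x) by 130 mm (y); the rim is 4 mm thick and stands 5 mm above the rubber. Origin at the centre of the bay's underside, on the platform, 3 mm below the rubber's top. A rack lying in it has its centre 20 mm above the origin.
- full_rack: A rack 120 x 58 x 34 mm filled with capped tubes (caps reach 54 mm above its underside), lying in the other bay, 100 mm from the empty one's centre. To be left alone. Origin at the centre of its underside, z up.
- bottle: White plastic bottle, 68 mm across, 150 mm high, standing at the back beyond the mat. Origin at the centre of its underside, z up.
- jar: Small amber glass jar, 60 mm across, 80 mm high, standing between the robot and the mat. Origin at the centre of its underside, z up.
- beaker: Glass beaker, 72 mm across, 90 mm high, standing at the back beyond the mat. Origin at the centre of its underside, z up.

How it is judged:
On the way, in this order (a step that is already met when the one before it is completed fails the run):
1. the long thick rack has been lifted out of the bin, its centre above 100 mm (height (world z) of rack above 0.1 m), for 0.1 s.
2. the rack lies flat on the dark mat, wells upward, let go and still (angle between rack's own x axis and vertical below 0.08 rad and contact force between the fingers and rack below 0.05 N and linear speed of rack below 0.03 m/s and x of rack in the frame of mat between -0.105 and 0.105 m and y of rack in the frame of mat between -0.09 and 0.09 m and z of rack in the frame of mat between 0.014 and 0.024 m), for 0.3 s.
At the end, for the whole second after the job is handed in: The rack lies level in the empty bay, wells up (within 0.08 rad), inside the rim and down on the rubber (centre 15 to 23.5 mm above the bay origin), centred within 10 mm, its length within 0.15 rad of the bay's, either way round, released and at rest (angle between rack's own x axis and vertical below 0.08 rad and contact force between the fingers and rack below 0.05 N and linear speed of rack below 0.02 m/s and angular speed of rack below 0.1 rad/s and horizontal distance between rack and bay_free below 0.01 m and z of rack in the frame of bay_free between 0.015 and 0.0235 m and angle between the y axis of rack and the y axis of bay_free, either way round below 0.15 rad); the robot touches nothing.
It fails at once if the rack is let go with its centre higher than 125 mm above the bench (dropped) (height (world z) of rack above 0.125 m and contact force between the fingers and rack below 0.05 N).
It fails at once if another rack in the bin is tipped by more than 0.4 rad, or shifted by more than 50 mm (angle between any of rack_slim, rack_short's own z axis and vertical above 0.4 rad or distance of any of rack_slim, rack_short from where it was at the start of the episode above 0.05 m).
It fails at once if the filled rack on the shaker is shifted by more than 20 mm (distance of full_rack from where it was at the start of the episode above 0.02 m).
It fails at once if the bottle, jar or beaker is knocked over (more than 0.6 rad) (angle between any of bottle, jar, beaker's own z axis and vertical above 0.6 rad).
It also fails if it takes over 67 s, if anything falls off the work surface, if the arm or the gripper's body presses on something with over 40 N, if the wrist force passes 120 N, or if a joint passes its speed limit or range.

## Working session

There is one attempt and no reset: what is moved stays moved. The work goes in short steps, Python scripts to look and compute and a tool call to move; the robot and the scene stay as the last step left them, time stands still between calls to the robot, and variables do not carry over. Pictures are saved under pics/ and viewed, and the job is handed in when it is done.

Besides the shell and the picture viewer there is one more tool, called after "Emit:" by a JSON object that holds its "fn" and its "kwargs". carry_out: Moves the arm, as the interface text tells. Its arguments: {"type":"object","properties":{"series":{"type":"array"},"force":{"type":"number"}},"required":["series"]}

```bash
mkdir -p pics
cat > h.py <<'E'
import numpy as np, cv2
from workcell import monitor, eyes, workorder, arm
def cloud(name,depth):
    c=eyes.calibration(name);K=np.array(c["intrinsics"]);R=np.array(c["R"]);t=np.array(c["t"])
    v,u=np.mgrid[0:400,0:640]
    P=np.stack([(u-K[0,2])/K[0,0]*depth,(v-K[1,2])/K[1,1]*depth,depth],-1)
    W=(P-t)@R
    W[depth<=0]=np.nan
    return W
E
python3 - <<'E'
from h import *
s=monitor.state();print(s, arm.pinch_z)
for n in("top","side"):
    p,d=eyes.read_camera(n);cv2.imwrite(f"pics/{n}0.png",p);np.save(f"{n}_d0.npy",d)
    W=cloud(n,d);np.save(f"{n}_W0.npy",W)
    c=eyes.calibration(n);print(n,-np.array(c["R"]).T@c["t"])
    for th in("rack","rack_slim","rack_short","bin","mat","shaker","bay_free","full_rack","bottle","jar","beaker"):
        r=eyes.trace(n,th)
        for q in r[:2]:
            w=W[q["region"]];print(th,round(q["confidence"],2),np.round(q["box"]),np.round(np.nanmedian(w,0),3),np.round(np.nanpercentile(w,[2,98],axis=0),3).tolist())
E
```

```text
{'t': 0.0, 'joints': array([-1.20949084,  0.41796017, -0.01028778,  1.61418627,  0.00468629,
        1.1107003 , -0.05300153]), 'joint_vel': array([ 1.17800070e-03,  1.08578809e-03,  3.54092486e-04, -6.84216005e-04,
       -8.13242342e-04,  5.69136993e-06, -4.24032499e-04]), 'tau': array([ 3.15870029e-04, -8.64432764e+01,  6.79301787e-01, -4.34912539e+01,
        1.91962312e-02,  7.21574339e-03,  4.24911673e-05]), 'tcp_pos': array([0.24487664, 0.57464578, 0.23066387]), 'ee_rot': array([ 2.00050367e-01,  9.79785422e-01, -6.09827994e-04, -8.07223931e-05]), 'contact_force': array([ 0.00470669, -0.14379277,  0.82415297]), 'wrist_torque': array([ 0.01714649, -0.01439402, -0.02070493]), 'width': 0.08577527596202816} 0.0187
top [ 0.39442448 -0.0061946   1.13271409]
rack 0.83 [412. 173. 476. 208.] [ 0.607 -0.285  0.062] [[0.58, -0.345, 0.004], [0.64, -0.228, 0.066]]
rack_slim 0.87 [396. 236. 460. 262.] [ 0.485 -0.245  0.062] [[0.463, -0.303, 0.012], [0.508, -0.19, 0.067]]
rack_short 0.6 [412. 207. 460. 232.] [ 0.545 -0.267  0.061] [[0.523, -0.308, 0.005], [0.574, -0.231, 0.066]]
mat 0.96 [27
[... 1685 characters left out ...]
41 [235. 143. 316. 196.] [0.506 0.195 0.05 ] [[0.401, 0.184, 0.006], [0.616, 0.339, 0.071]]
bay_free 0.91 [275. 143. 304. 173.] [0.558 0.268 0.071] [[0.52, 0.201, 0.067], [0.595, 0.34, 0.078]]
full_rack 0.95 [249. 135. 268. 164.] [0.457 0.233 0.105] [[0.43, 0.218, 0.077], [0.485, 0.33, 0.127]]
bottle 0.71 [370. 151. 398. 208.] [0.786 0.055 0.084] [[0.764, 0.04, 0.004], [0.826, 0.162, 0.149]]
jar 0.78 [215. 210. 244. 247.] [ 0.366 -0.031  0.05 ] [[0.338, -0.042, -0.002], [0.393, 0.006, 0.08]]
jar 0.58 [369. 154. 398. 206.] [0.786 0.055 0.085] [[0.764, 0.04, 0.008], [0.823, 0.083, 0.149]]
beaker 0.58 [388. 191. 416. 237.] [ 0.787 -0.07   0.059] [[0.756, -0.086, -0.002], [0.841, -0.008, 0.089]]
```

Run:
```python
import cv2,numpy as np
a=cv2.imread("pics/top0.png");b=cv2.imread("pics/side0.png")
cv2.imwrite("pics/a1.png",cv2.resize(a[150:330,380:500],None,fx=4,fy=3.3,interpolation=2)[:600,:800])
c=np.hstack([cv2.resize(a[160:280,390:490],(400,480),interpolation=2),cv2.resize(b[240:340,250:383],(400,300),interpolation=2)[:, :] if 0 else cv2.copyMakeBorder(cv2.resize(b[240:340,250:383],(400,300),interpolation=2),0,180,0,0,0)])
cv2.imwrite("pics/c1.png",c)
```

```text
(no output)
```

View pics/top0.png

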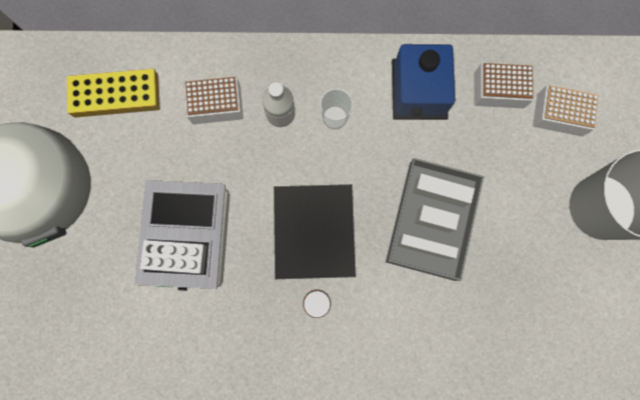

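View pics/c1.png

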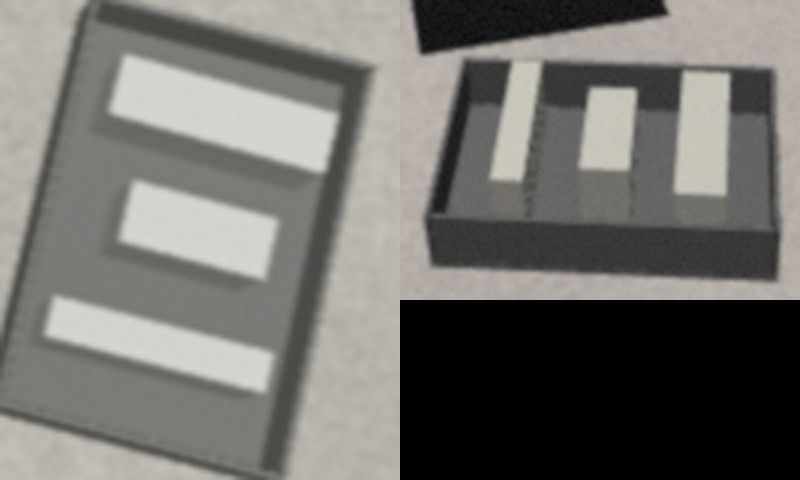

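View pics/side0.png

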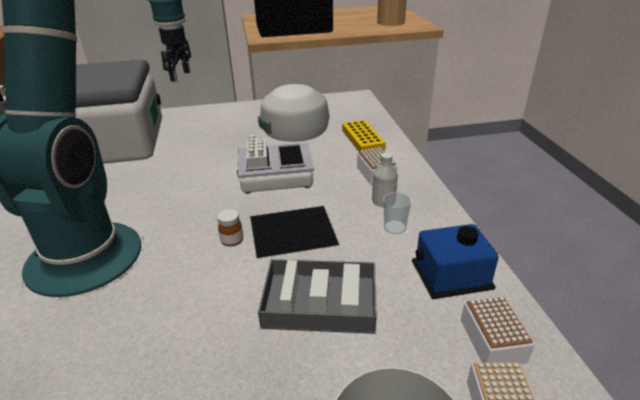

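Run:
```python
from h import *
a=cv2.imread("pics/top0.png");b=cv2.imread("pics/side0.png")
def enh(x,w,h): 
    x=np.clip((x.astype(float)-40)*2.2,0,255).astype(np.uint8); return cv2.resize(x,(w,h),interpolation=cv2.INTER_CUBIC)
cv2.imwrite("pics/c2.png",np.hstack([enh(a[165:225,405:480],400,320),enh(b[258:322,325:375],250,320)]))
def rect(W,zlo,zhi,box):
    m=(W[...,2]>zlo)&(W[...,2]<zhi)&(W[...,0]>box[0])&(W[...,0]<box[1])&(W[...,1]>box[2])&(W[...,1]<box[3])
    p=W[m][:,:2].astype(np.float32);r=cv2.minAreaRect(p*1000);return len(p),np.round(r[0],1),np.round(r[1],1),round(r[2],1),np.median(W[m][:,2]).round(4)
for n in("top","side"):
    W=np.load(f"{n}_W0.npy")
    print(n,"rack",rect(W,.056,.07,(.57,.65,-.37,-.2)))
    print(n,"short",rect(W,.056,.07,(.515,.58,-.37,-.2)))
    print(n,"mat?","full",rect(W,.095,.14,(.4,.52,.2,.36)))
    print(n,"shaker",rect(W,.06,.085,(.35,.68,.15,.42)))
    print(n,"jar",rect(W,.07,.09,(.3,.45,-.06,.06)),"bottle",rect(W,.08,.16,(.7,.85,0.02,.12)))
    r=eyes.read_camera(n)
    q=eyes.trace(n,"bay_free")[0]["region"]
    ys,xs=np.nonzero(q);w=W[q];print(cv2.minAreaRect(w[~np.isnan(w[:,0])][:,:2].astype(np.float32)*1000))
    # dark rubber
    img=r[0]; W=cloud(n,r[1]);g=img.max(2)
    m=q&(g<60);w=W[m];w=w[~np.isnan(w[:,0])];print("rubber",len(w),cv2.minAreaRect(w[:,:2].astype(np.float32)*1000),np.median(w[:,2]))
    q=eyes.trace(n,"mat")[0]["region"];w=W[q];w=w[~np.isnan(w[:,0])];print("mat",cv2.minAreaRect(w[:,:2].astype(np.float32)*1000),np.median(w[:,2]))
```

```text
top rack (905, array([ 611.5, -293. ]), array([ 71.7, 133.8]), 5.0, np.float64(0.0626))
top short (615, array([ 548.8, -284.2]), array([ 56. , 111.4]), 2.8, np.float64(0.0626))
top mat? full (1675, array([460.5, 283.3]), array([121.8,  58.1]), 85.7, np.float64(0.1088))
top shaker (6809, array([511.7, 278.3]), array([171.4, 222.4]), 87.2, np.float64(0.0723))
top jar (522, array([366.3,  -9.3]), array([49.2, 50.3]), 90.0, np.float64(0.0806)) bottle (815, array([795.5,  75.8]), array([61.2, 65.2]), 2.4, np.float64(0.1102))
((561.2520141601562, 273.79278564453125), (139.45516967773438, 76.56026458740234), 87.38646697998047)
rubber 1745 ((561.9115600585938, 276.90814208984375), (125.8189926147461, 63.83834457397461), 87.15723419189453) 0.07392280236279132
mat ((525.4334716796875, -2.7922744750976562), (210.57533264160156, 180.01243591308594), 1.8282477855682373) 0.0027662670429870104
side rack (696, array([ 594.2, -285.3]), array([124.,  67.]), 75.3, np.float64(0.0607))
side short (471, array([ 547.4, -288.4]), array([ 56.8, 112.3]), 4.7, np.float64(0.0606))
side mat? full (445, array([458.2, 281.4]), array([130.4,  57.4]), 85.0, np.float64(0.1064))
side shaker (1751, array([509.4, 275.2]), array([176.9, 221.8]), 87.0, np.float64(0.0696))
side jar (259, array([364.6, -13.3]), array([51.9, 51.4]), 78.0, np.float64(0.0779)) bottle (504, array([794.2,  64.4]), array([50.8, 62.8]), 75.2, np.float64(0.1067))
((562.169189453125, 344.76318359375), (292.2085266113281, 76.21250915527344), 87.68474578857422)
rubber 364 ((561.4512939453125, 281.1227111816406), (121.68260955810547, 63.25667953491211), 87.5697250366211) 0.07111670936904396
mat ((505.9229431152344, 271.6646728515625), (179.8384552001953, 229.3870391845703), 87.91706085205078) 0.05151539764484697
```

View pics/c2.png

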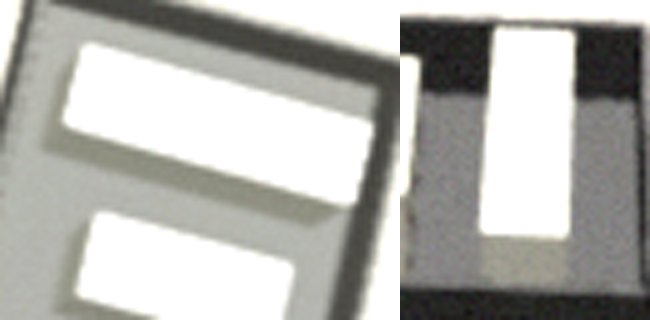

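Run:
```python
from h import *
for n in("top","side"):
    img=cv2.imread(f"pics/{n}0.png");W=np.load(f"{n}_W0.npy")
    for nm,b in(("rack",(.57,.66,-.37,-.2)),("short",(.515,.585,-.37,-.2)),("slim",(.45,.52,-.33,-.17))):
        x,y,z=W[...,0],W[...,1],W[...,2]
        m=(img.min(2)>185)&(z>.05)&(x>b[0])&(x<b[1])&(y>b[2])&(y<b[3])
        k,l,s,c=cv2.connectedComponentsWithStats(m.astype(np.uint8),connectivity=4)
        i=1+np.argmax(s[1:,4]);w=W[l==i];print(n,nm,len(w),np.round(w.mean(0),4),cv2.minAreaRect(w[:,:2].astype(np.float32)*1000))
```

```text
top rack 787 [ 0.6115 -0.287   0.0628] ((611.713623046875, -287.09136962890625), (117.83296966552734, 33.069766998291016), 74.18022918701172)
top short 539 [ 0.548  -0.271   0.0628] ((548.0142822265625, -271.1262512207031), (78.14997863769531, 33.048126220703125), 74.40989685058594)
top slim 525 [ 0.4865 -0.2477  0.0627] ((486.5069274902344, -247.70791625976562), (117.58167266845703, 20.440134048461914), 75.32401275634766)
side rack 139 [ 0.6024 -0.3044  0.0605] ((607.8084106445312, -300.20684814453125), (81.41364288330078, 26.042400360107422), 74.21487426757812)
side short 260 [ 0.5465 -0.2746  0.0607] ((547.321044921875, -272.0874328613281), (71.4105453491211, 28.149860382080078), 73.94880676269531)
side slim 271 [ 0.485  -0.2538  0.0607] ((485.95159912109375, -247.78684997558594), (114.89913177490234, 18.045639038085938), 76.59934997558594)
```

Emit:
{"fn": "carry_out", "kwargs": {"series": [0, 0, -0.14, 25, -50, 0, 0, 0, 0, -0.14, 25, -50, 0, 0, 0, 0, -0.14, 25, -50, 0, 0, 0, 0, -0.14, 25, -50, 0, 0, 0, 0, -0.14, 25, -50, 0, 0], "force": 60}}

```text
t: 2.0
tcp_pos: [0.3573, 0.3495, 0.2315]
ee_rot: [0.526, 0.85, 0.0, -0.0]
contact_force: [1.1, 1.6, 0.4]
width: 0.0856
```

Emit:
{"fn": "carry_out", "kwargs": {"series": [0, 0, -0.12, 19, -46, 0, 0, 0, 0, -0.12, 19, -46, 0, 0, 0, 0, -0.12, 19, -46, 0, 0, 0, 0, -0.12, 19, -46, 0, 0, 0, 0, -0.12, 19, -46, 0, 0]}}

```text
t: 2.5
tcp_pos: [0.4522, 0.1195, 0.2316]
ee_rot: [0.754, 0.657, 0.0, -0.0]
contact_force: [1.9, 1.0, 0.1]
width: 0.0854
```

Emit:
{"fn": "carry_out", "kwargs": {"series": [0, 0, -0.12, 19, -46, 0, 0, 0, 0, 0, 19, -46, 0, 0, 0, 0, 0, 19, -46, 0, 0, 0, 0, 0, 19, -46, 0, 0, 0, 0, 0, 19, -46, 0, 0]}}

```text
t: 3.0
tcp_pos: [0.5474, -0.1104, 0.2315]
ee_rot: [0.79, 0.613, 0.0, 0.0]
contact_force: [1.2, 0.9, 1.2]
width: 0.0855
```

Emit:
{"fn": "carry_out", "kwargs": {"series": [0, 0, 0, 19, -46, 0, 0, 0, 0, 0, 19, -46, 0, 0, 0, 0, 0, 10, -30, 0, 0, 0, 0, 0, 0, 0, 0, 0, 0, 0, 0, 0, 0, 0, 0]}}

```text
t: 3.5
tcp_pos: [0.5946, -0.2311, 0.2308]
ee_rot: [0.791, 0.612, -0.0, -0.0]
contact_force: [-0.2, 1.1, -0.4]
width: 0.0854
```

Run:
```python
from h import *
s=monitor.state();print(s["t"],s["joints"].round(3),s["tcp_pos"].round(4),s["ee_rot"].round(4))
q=s["ee_rot"];print("jaw deg",np.degrees(2*np.arctan2(q[1],q[0]))-90)
```

```text
3.5 [-0.114  0.501  0.612  1.595 -0.308  1.144  0.315] [ 0.5946 -0.2311  0.2308] [ 7.907e-01  6.122e-01 -3.000e-04 -2.000e-04]
jaw deg -14.503507527133706
```

Emit:
{"fn": "carry_out", "kwargs": {"series": [0, 0, -0.02, 16, -56, 0, 106, 0, 0, 0, 0, 0, -20, 106, 0, 0, 0, 0, 0, -30, 106, 0, 0, 0, 0, 0, -20, 106, 0, 0, 0, 0, 0, 0, 106]}}

```text
t: 4.0
tcp_pos: [0.6077, -0.2764, 0.1588]
ee_rot: [0.796, 0.605, -0.001, -0.002]
contact_force: [-0.4, 0.4, -0.8]
width: 0.0501
```

Run:
```python
from h import *
s=monitor.state();print(s["t"],s["joints"].round(3),s["tcp_pos"].round(4),s["ee_rot"].round(4),s["width"])
q=s["ee_rot"];print("jaw deg",np.degrees(2*np.arctan2(q[1],q[0]))-90)
p,d=eyes.read_camera("side");cv2.imwrite("pics/s1.png",cv2.resize(p[170:340,220:420],None,fx=3,fy=3))
```

```text
4.0 [-0.013  0.63   0.579  1.575 -0.38   1.056  0.398] [ 0.6077 -0.2764  0.1588] [ 0.7959  0.6054 -0.0008 -0.002 ] 0.050094891527331764
jaw deg -15.486963229936634
```

View pics/s1.png

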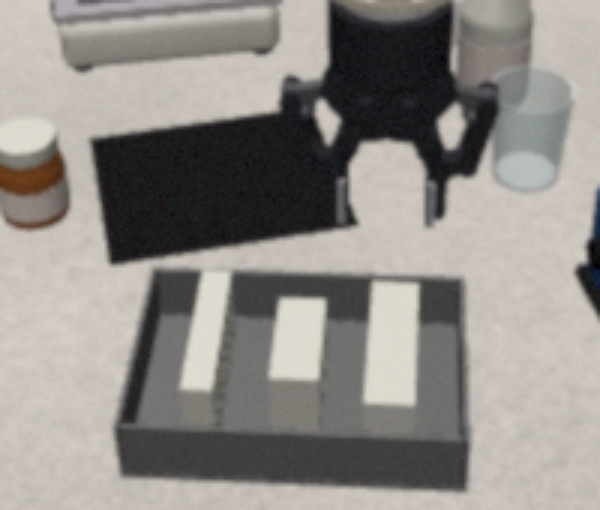

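Emit:
{"fn": "carry_out", "kwargs": {"series": [0, 0, -0.004, 3.5, -10.5, -20, 106, 0, 0, 0, 0, 0, -30, 106, 0, 0, 0, 0, 0, 0, 106]}}

```text
t: 4.35
tcp_pos: [0.6113, -0.2879, 0.1096]
ee_rot: [0.797, 0.603, -0.001, -0.001]
contact_force: [-0.6, 0.4, -0.4]
width: 0.0498
```

```bash
cat > st.py <<'E'
from h import *
s=monitor.state();print(s["t"],s["joints"].round(3),s["tcp_pos"].round(4),s["ee_rot"].round(4),s["width"].round(4),s["contact_force"].round(1))
from scipy.spatial.transform import Rotation as Ro
print(Ro.from_quat(s["ee_rot"]).as_matrix().round(3))
import json;f=open("log.jsonl","a");f.write(json.dumps([s["joints"].tolist(),s["tcp_pos"].tolist(),s["ee_rot"].tolist()])+"\n")
E
python3 st.py
```

```text
Traceback (most recent call last):
  File "st.py", line 2, in <module>
    s=monitor.state();print(s["t"],s["joints"].round(3),s["tcp_pos"].round(4),s["ee_rot"].round(4),s["width"].round(4),s["contact_force"].round(1))
                                                                                                   ^^^^^^^^^^^^^^^^
AttributeError: 'float' object has no attribute 'round'
```

Emit:
{"fn": "carry_out", "kwargs": {"series": [0, 0, 0, 0, 0, -25, 106, 0, 0, 0, 0, 0.5, -25, 106, 0, 0, 0, 0, 0, -15, 106, 0, 0, 0, 0, 0, -10, 106, 0, 0, 0, 0, 0, 0, 106]}}

```text
t: 4.85
tcp_pos: [0.6121, -0.2885, 0.0363]
ee_rot: [0.798, 0.603, -0.0, -0.0]
contact_force: [-1.0, 1.3, 1.0]
width: 0.0499
```

```bash
sed -i 's/s\["width"\].round(4)/round(s["width"],4)/' st.py; python3 st.py
python3 - <<'E'
from h import *
p,d=eyes.read_camera("side");cv2.imwrite("pics/s2.png",cv2.resize(p[170:340,220:420],None,fx=3,fy=3))
E
```

```text
4.85 [ 0.052  0.788  0.506  1.611 -0.467  0.867  0.465] [ 0.6121 -0.2885  0.0363] [ 7.976e-01  6.032e-01 -2.000e-04 -3.000e-04] 0.0499 [-1.   1.3  1. ]
[[ 0.272  0.962 -0.001]
 [ 0.962 -0.272  0.   ]
 [ 0.    -0.001 -1.   ]]
```

View pics/s2.png

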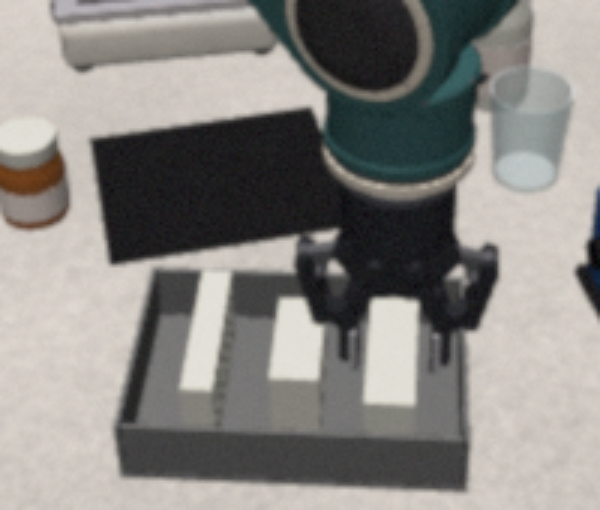

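Emit:
{"fn": "carry_out", "kwargs": {"series": [0, 0, 0, 0, 0, 0, 255, 0, 0, 0, 0, 0, 0, 255, 0, 0, 0, 0, 0, 0, 255, 0, 0, 0, 0, 0, 0, 255, 0, 0, 0, 0, 0, 10, 255], "force": 70}}

```text
t: 5.4
tcp_pos: [0.6117, -0.2885, 0.0464]
ee_rot: [0.798, 0.603, -0.0, -0.0]
contact_force: [-0.3, 0.1, -3.2]
width: 0.0326
```

Emit:
{"fn": "carry_out", "kwargs": {"series": [0, 0, 0, 0, 0, 20, 255, 0, 0, 0, 0, 0, 35, 255, 0, 0, 0, 0, 0, 40, 255, 0, 0, 0, 0, 0, 40, 255, 0, 0, 0, 0, 0, 0, 255]}}

```text
t: 5.9
tcp_pos: [0.614, -0.2902, 0.1881]
ee_rot: [0.798, 0.603, 0.002, 0.004]
contact_force: [0.5, -0.6, -2.4]
width: 0.0327
```

```bash
python3 st.py
python3 - <<'E'
from h import *
p,d=eyes.read_camera("side");cv2.imwrite("pics/s3.png",cv2.resize(p[150:320,240:440],None,fx=3,fy=3))
p,d=eyes.read_camera("top");cv2.imwrite("pics/t3.png",cv2.resize(p[130:300,360:560],None,fx=3,fy=3))
E
```

```text
5.9 [-0.003  0.615  0.595  1.529 -0.372  1.103  0.397] [ 0.614  -0.2902  0.1881] [0.7977 0.603  0.0022 0.0037] 0.0327 [ 0.5 -0.6 -2.4]
[[ 0.273  0.962  0.008]
 [ 0.962 -0.273 -0.003]
 [-0.001  0.008 -1.   ]]
```

View pics/s3.png

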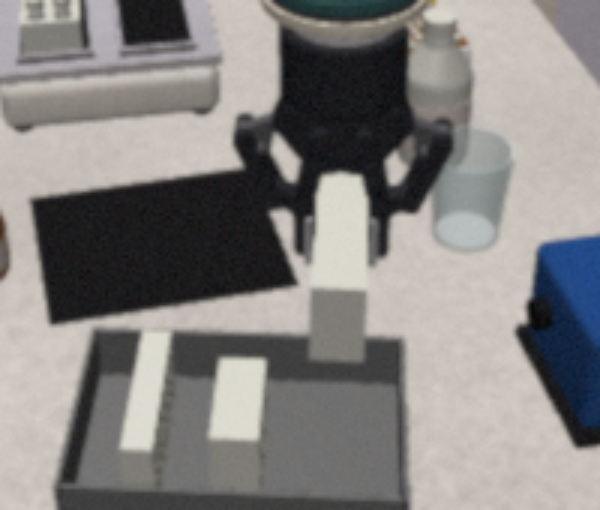

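View pics/t3.png

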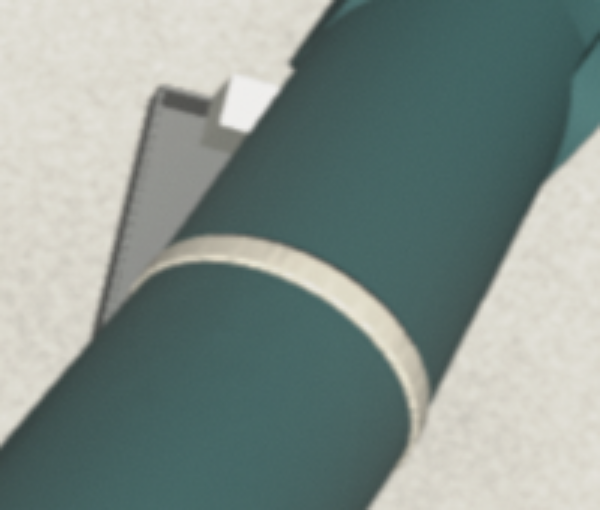

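```bash
cat > fk.py <<'E'
import numpy as np, itertools
from scipy.optimize import least_squares
from scipy.spatial.transform import Rotation as Ro
D=[([-1.20949084,0.41796017,-0.01028778,1.61418627,0.00468629,1.1107003,-0.05300153],[0.24487664,0.57464578,0.23066387],[2.00050367e-01,9.79785422e-01,-6.09827994e-04,-8.07223931e-05]),
([-0.114,0.501,0.612,1.595,-0.308,1.144,0.315],[0.5946,-0.2311,0.2308],[.7907,.6122,-.0003,-.0002]),
([-0.013,0.63,0.579,1.575,-0.38,1.056,0.398],[0.6077,-0.2764,0.1588],[.7959,.6054,-.0008,-.002]),
([0.052,0.788,0.506,1.611,-0.467,0.867,0.465],[0.6121,-0.2885,0.0363],[.7976,.6032,-.0002,-.0003]),
([-0.003,0.615,0.595,1.529,-0.372,1.103,0.397],[0.614,-0.2902,0.1881],[.7977,.603,.0022,.0037])]
def fk(q,p,s):
    h,b,a1,c,d,e=p[:6]
    R=Ro.identity();x=np.zeros(3)
    ax="zyzyzyz";off=[(0,0,h),(0,0,0),(a1,0,b),(-p[6],0,0),(p[7],0,c),(e,0,0),(0,0,d)]
    x=np.array([0,0,h])
    R=R*Ro.from_euler("z",s[0]*q[0])*Ro.from_euler("y",q[1])
    R=R*Ro.from_euler("z",s[1]*q[2]); x=x+R.apply([a1,0,b])
    R=R*Ro.from_euler("y",q[3]); x=x+R.apply([p[6],0,c])
    R=R*Ro.from_euler("z",s[2]*q[4])*Ro.from_euler("y",q[5])
    R=R*Ro.from_euler("z",s[3]*q[6]+p[7]); x=x+R.apply([0,0,d]) if 0 else x+R.apply([0,0,0])
    Rn=R
    # wrist offset e before j7 along j6 frame x
    R6=R*Ro.from_euler("z",-(s[3]*q[6]+p[7]))
    x=x+R6.apply([e,0,d])
    return x,R
def res(p,s,lam=0.003):
    r=[]
    for q,x,o in D:
        X,R=fk(q,p,s); r+=list(X-np.array(x)); r+=list(0.3*(R.inv()*Ro.from_quat(o)).as_rotvec())
    return np.array(r+[lam*(p[2]),lam*p[6],lam*p[5]])
if __name__=="__main__":
    for s in itertools.product([-1,1],repeat=4):
      for g in(0,np.pi/2,np.pi,-np.pi/2):
        f=least_squares(res,[.35,.45,0,.4,.3,0,0,g],args=(s,))
        if f.cost<1e-3: print(s,g,f.cost,f.x.round(3))
E
python3 fk.py
```

```text
(-1, -1, -1, -1) 0 0.0006889618211678376 [-0.112  0.518 -0.037  0.501 -0.146 -0.044  0.079  1.571]
(-1, -1, -1, -1) 1.5707963267948966 0.0006889618211678682 [-0.112  0.518 -0.037  0.501 -0.146 -0.044  0.079  1.571]
(-1, -1, -1, -1) 3.141592653589793 0.000688961821167938 [-0.112  0.518 -0.037  0.501 -0.146 -0.044  0.079  1.571]
(-1, -1, -1, -1) -1.5707963267948966 0.0006889618211678581 [-0.112  0.518 -0.037  0.501 -0.146 -0.044  0.079 -4.713]
```

```bash
cat > fk2.py <<'E'
from fk import D
import numpy as np
from scipy.optimize import least_squares
from scipy.spatial.transform import Rotation as Ro
# joint offsets vectors between successive joints, regularised toward prior
def fk(q,v):
    v=v.reshape(8,3);R=Ro.identity();x=v[0].copy()
    for i,a in enumerate("zyzyzyz"):
        R=R*Ro.from_euler(a,(q[i] if a=="y" else -q[i])); x=x+R.apply(v[i+1])
    return x,R*Ro.from_euler("z",np.pi/2)
P0=np.zeros((8,3));P0[0,2]=.36;P0[3,2]=.45;P0[5,2]=.45;P0[7,2]=.33
mask=np.zeros((8,3));mask[0,2]=mask[3,2]=mask[5,2]=mask[7,2]=1;mask[3,0]=mask[5,0]=mask[3,1]=mask[5,1]=mask[7,0]=.2;mask[2,1]=mask[4,1]=mask[6,1]=.2;mask[1,0]=.2;mask[6,0]=.2
idx=np.nonzero(mask.ravel()>0)[0]
def full(p): v=P0.ravel().copy();v[idx]=p;return v
def res(p,lam=.01):
    r=[]
    v=full(p)
    for q,x,o in D: r+=list(fk(q,v)[0]-np.array(x))
    return np.array(r+list(lam*(p-P0.ravel()[idx])/ (mask.ravel()[idx])))
import json,os
if os.path.exists("log.jsonl"):
    for l in open("log.jsonl"): D.append(tuple(json.loads(l)))
def fit():
    f=least_squares(res,P0.ravel()[idx]);return full(f.x),f
if __name__=="__main__":
    for q,x,o in D: print("ori err",np.linalg.norm((fk(q,P0.ravel())[1].inv()*Ro.from_quat(o)).as_rotvec()).round(4))
    v,f=fit();print(v.reshape(8,3).round(3));print((f.fun[:3*len(D)].reshape(-1,3)*1000).round(1))
E
python3 fk2.py
```

```text
ori err 0.0
ori err 0.0009
ori err 0.0008
ori err 0.0008
ori err 0.0004
ori err 0.0
ori err 0.0
[[ 0.     0.     0.311]
 [ 0.     0.     0.   ]
 [ 0.    -0.015  0.   ]
 [ 0.    -0.008  0.5  ]
 [ 0.    -0.008  0.   ]
 [-0.002 -0.     0.468]
 [ 0.001 -0.     0.   ]
 [-0.001  0.     0.331]]
[[-0.   0.  -0. ]
 [-0.  -0.1  0.3]
 [-0.4  0.1 -0.2]
 [-0.2 -0.   0. ]
 [ 0.4  0.1 -0.1]
 [ 0.2 -0.2  0.1]
 [ 0.1  0.1 -0. ]]
```

```bash
cat > plan.py <<'E'
from fk2 import *
V,_=fit()
lo=np.array([-2.81,-.39,-1.27,.06,-1.19,.19,-2.82]);hi=np.array([2.81,2.02,1.25,2.57,4.33,2,2.82])
def target(psi,th,px,py,zb=.003,ysign=1):
    z=np.array([np.cos(psi)*np.sin(th),np.sin(psi)*np.sin(th),-np.cos(th)])
    y=np.array([np.cos(psi)*np.cos(th),np.sin(psi)*np.cos(th),np.sin(th)])
    R=np.column_stack([np.cross(y,z),y,z])
    # px,py = low edge position
    low=R@np.array([0,-.017,.032])
    return np.array([px,py,zb])-low, Ro.from_matrix(R)
def ik(x,R,q0,reg=1e-3):
    def r(q):
        X,Q=fk(q,V);return np.concatenate([(X-x)*10,3*(Q.inv()*R).as_rotvec(),reg*(q-q0)])
    f=least_squares(r,np.clip(q0,lo+.02,hi-.02),bounds=(lo+.01,hi-.01));X,Q=fk(f.x,V)
    return f.x,np.linalg.norm(X-x)+.1*np.linalg.norm((Q.inv()*R).as_rotvec())
if __name__=="__main__":
    q0=np.array([-0.003,.615,.595,1.529,-.372,1.103,.397])
    for th in(50,60):
      for psi in range(-180,180,20):
        for (px,py) in((.52,0),(.56,0.),(.54,-.03)):
            x,R=target(np.radians(psi),np.radians(th),px,py)
            best=min((ik(x,R,s) for s in(q0,np.array([0,.6,0,1.6,1.2,1.1,1]),np.array([0,.6,0,1.6,-1,1.1,-1]),np.array([0,.6,0,1.6,1.2,1.1,-1.5]))),key=lambda b:b[1]+.0001*np.linalg.norm(b[0]-q0))
            if best[1]<.002: print(th,psi,px,py,round(best[1],4),best[0].round(2))
E
python3 plan.py
```

```text
50 -180 0.52 0 0.0 [ 0.37  1.2  -0.78  1.22  0.47  1.84  2.7 ]
50 -180 0.56 0.0 0.0 [ 0.32  1.25 -0.76  1.07  0.48  1.91  2.73]
50 -180 0.54 -0.03 0.0 [ 0.37  1.22 -0.76  1.15  0.49  1.88  2.76]
50 -160 0.52 0 0.0 [-0.71  1.4   1.14  1.3  -0.63  1.82 -2.33]
50 -160 0.56 0.0 0.0 [-0.63  1.41  1.11  1.16 -0.62  1.87 -2.38]
50 -160 0.54 -0.03 0.0 [-0.64  1.41  1.14  1.24 -0.62  1.82 -2.31]
50 -140 0.52 0 0.0 [-0.88  1.41  1.19  1.41 -0.56  1.64 -2.1 ]
50 -140 0.56 0.0 0.0 [-0.81  1.42  1.17  1.28 -0.54  1.69 -2.13]
50 -140 0.54 -0.03 0.0 [-0.82  1.42  1.19  1.37 -0.55  1.64 -2.08]
50 -120 0.52 0 0.0 [-1.07  1.43  1.24  1.57 -0.53  1.42 -1.87]
50 -120 0.56 0.0 0.0 [-1.    1.43  1.22  1.45 -0.51  1.45 -1.9 ]
50 -120 0.54 -0.03 0.0 [-1.01  1.43  1.24  1.54 -0.52  1.39 -1.85]
50 -100 0.52 0 0.0 [-1.25  1.4   1.24  1.77 -0.51  1.13 -1.67]
50 -100 0.56 0.0 0.0 [-1.18  1.41  1.24  1.66 -0.5   1.16 -1.68]
50 -100 0.54 -0.03 0.0 [-1.19  1.4   1.24  1.75 -0.51  1.09 -1.64]
50 -80 0.52 0 0.0 [-1.42  1.38  1.24  1.98 -0.57  0.8  -1.43]
50 -80 0.56 0.0 0.0 [-1.34  1.39  1.24  1.89 -0.54  0.82 -1.43]
[... 4724 characters left out ...]
0 0.56 0.0 0.0 [ 0.63  1.02 -0.32  1.55 -0.59  1.3   2.48]
60 100 0.54 -0.03 0.0 [ 0.67  1.01 -0.31  1.56 -0.57  1.33  2.52]
60 120 0.52 0 0.0 [ 0.54  1.06 -0.32  1.43 -0.39  1.5   2.55]
60 120 0.56 0.0 0.0 [ 0.49  1.11 -0.3   1.31 -0.41  1.56  2.52]
60 120 0.54 -0.03 0.0 [ 0.54  1.1  -0.29  1.33 -0.38  1.57  2.55]
60 140 0.52 0 0.0 [ 0.39  1.14 -0.31  1.24 -0.22  1.71  2.64]
60 140 0.56 0.0 0.0 [ 0.34  1.19 -0.28  1.1  -0.25  1.79  2.62]
60 140 0.54 -0.03 0.0 [ 0.39  1.17 -0.28  1.14 -0.22  1.78  2.66]
60 160 0.52 0 0.0 [ 0.24  1.19 -0.28  1.11 -0.06  1.86  2.79]
60 160 0.56 0.0 0.0 [ 0.19  1.25 -0.24  0.95 -0.09  1.95  2.8 ]
60 160 0.54 -0.03 0.0 [ 0.26  1.23 -0.28  1.02 -0.03  1.93  2.81]
```

Emit:
{"fn": "carry_out", "kwargs": {"series": [0, 0, 0.14, -6, 20, 0, 255, 0, 0, 0.14, -6, 20, 0, 255, 0, 0, 0.14, -6, 20, 0, 255, 0, 0, 0.14, -6, 20, 0, 255, 0, 0, 0.14, -6, 20, 0, 255]}}

```text
t: 6.5
tcp_pos: [0.5811, -0.1876, 0.1802]
ee_rot: [0.54, 0.842, -0.0, -0.001]
contact_force: [-0.3, -0.4, -3.3]
width: 0.0332
```

Emit:
{"fn": "carry_out", "kwargs": {"series": [0, 0, 0.14, -6, 20, 0, 255, 0, 0, 0.14, -6, 20, 0, 255, 0, 0, 0.14, -6, 20, 0, 255, 0, 0, 0.14, -6, 20, 0, 255, 0, 0, 0.14, -6, 20, 0, 255]}}

```text
t: 7.0
tcp_pos: [0.551, -0.0878, 0.1803]
ee_rot: [0.219, 0.976, -0.0, -0.001]
contact_force: [-0.0, -0.6, -2.3]
width: 0.0326
```

Emit:
{"fn": "carry_out", "kwargs": {"series": [0, 0, 0.14, -6, 20, 0, 255, 0, 0, 0.14, -6, 20, 0, 255, 0, 0, 0.14, -4, 20, 0, 255, 0, 0, 0, 0, 0, 0, 255]}}

```text
t: 7.4
tcp_pos: [0.535, -0.0259, 0.1804]
ee_rot: [0.009, 1.0, 0.0, -0.001]
contact_force: [-0.3, 0.2, -2.5]
width: 0.0331
```

```bash
python3 st.py
python3 - <<'E'
from h import *
p,d=eyes.read_camera("side");cv2.imwrite("pics/s4.png",cv2.resize(p[110:300,200:440],None,fx=3,fy=3))
E
```

```text
7.4 [-0.148  0.319  0.168  1.891 -0.066  0.939  1.603] [ 0.535  -0.0259  0.1804] [ 9.3e-03  1.0e+00  5.0e-04 -1.0e-03] 0.0331 [-0.3  0.2 -2.5]
[[-1.     0.019 -0.002]
 [ 0.019  1.     0.001]
 [ 0.002  0.001 -1.   ]]
```

View pics/s4.png

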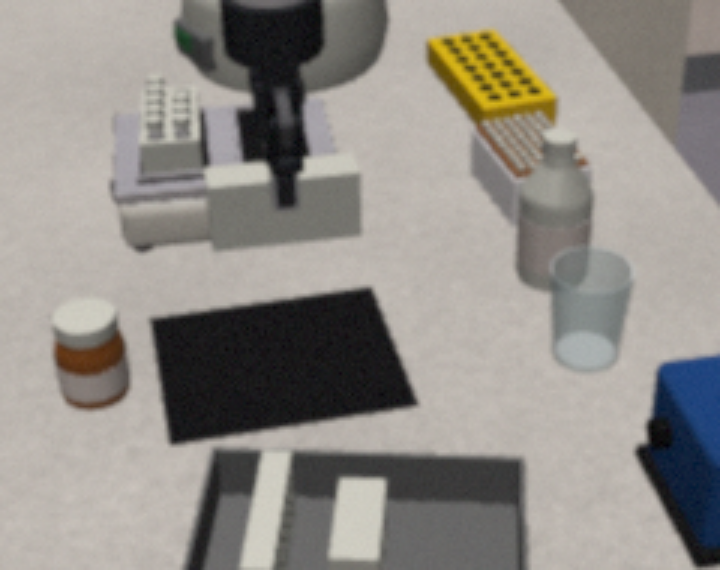

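Emit:
{"fn": "carry_out", "kwargs": {"series": [0.137, 0, 0, 0, 5, 0, 255, 0.137, 0, 0, 0, 5, 0, 255, 0.137, 0, 0, 0, 5, 0, 255, 0.137, 0, 0, 0, 5, 0, 255, 0, 0, 0, 0, 0, 0, 255]}}

```text
t: 7.95
tcp_pos: [0.5353, -0.0126, 0.1792]
ee_rot: [0.018, 0.962, 0.272, -0.005]
contact_force: [0.8, -0.3, -3.4]
width: 0.0326
```

```bash
python3 st.py
```

```text
7.95 [ 0.221  0.421  0.048  1.86  -0.622  1.11   2.155] [ 0.5353 -0.0126  0.1792] [ 0.0175  0.9622  0.2719 -0.0046] 0.0326 [ 0.8 -0.3 -3.4]
[[-0.999  0.036  0.001]
 [ 0.031  0.852  0.523]
 [ 0.018  0.523 -0.852]]
```

Emit:
{"fn": "carry_out", "kwargs": {"series": [0.137, -0.018, 0, 0, 8, -10, 255, 0.137, 0, 0, 0, 8, -20, 255, 0.137, 0, 0, 0, 8, -20, 255, 0, 0, 0, 0, 0, -15, 255, 0, 0, 0, 0, 0, 0, 255]}}

```text
t: 8.45
tcp_pos: [0.535, 0.0153, 0.1139]
ee_rot: [0.012, 0.888, 0.459, 0.0]
contact_force: [0.8, 0.6, -1.2]
width: 0.0327
```

```bash
python3 st.py;python3 - <<'E'
from h import *
p,d=eyes.read_camera("side");cv2.imwrite("pics/s5.png",cv2.resize(p[110:300,200:440],None,fx=3,fy=3))
E
```

```text
8.45 [ 0.412  0.68  -0.061  1.859 -0.912  1.223  2.513] [0.535  0.0153 0.1139] [1.160e-02 8.882e-01 4.594e-01 3.000e-04] 0.0327 [ 0.8  0.6 -1.2]
[[-1.     0.02   0.011]
 [ 0.021  0.578  0.816]
 [ 0.01   0.816 -0.578]]
```

View pics/s5.png

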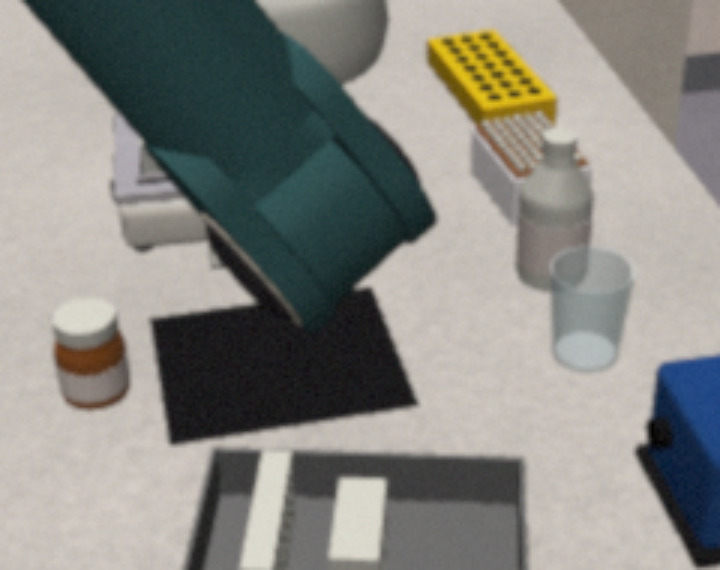

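Emit:
{"fn": "carry_out", "kwargs": {"series": [0, -0.01, 0, 0, 0, -25, 255, 0, 0, 0, 0, 0, -25, 255, 0, 0, 0, 0, 0, -15, 255, 0, 0, 0, 0, 0, -6, 255, 0, 0, 0, 0, 0, 0, 255]}}

```text
t: 9.0
tcp_pos: [0.5363, 0.0155, 0.0458]
ee_rot: [0.008, 0.887, 0.461, 0.007]
contact_force: [-0.9, -0.1, -2.2]
width: 0.0329
```

```bash
python3 st.py;python3 - <<'E'
from h import *
p,d=eyes.read_camera("side");cv2.imwrite("pics/s6.png",cv2.resize(p[110:300,200:440],None,fx=3,fy=3))
p,d=eyes.read_camera("top");cv2.imwrite("pics/t6.png",cv2.resize(p[130:300,240:440],None,fx=3,fy=3))
W=cloud("top",d);m=(W[...,1]>-.02)&(W[...,1]<.08)&(W[...,0]>.45)&(W[...,0]<.62)&(p.min(2)>150)
print(m.sum(),np.percentile(W[m],[2,50,98],axis=0).round(3))
E
```

```text
9.0 [ 0.423  0.802 -0.072  1.852 -0.944  1.147  2.623] [0.5363 0.0155 0.0458] [0.0079 0.8874 0.4609 0.0071] 0.0329 [-0.9 -0.1 -2.2]
[[-1.     0.007  0.02 ]
 [ 0.021  0.575  0.818]
 [-0.005  0.818 -0.575]]
918 [[0.48  0.006 0.003]
 [0.537 0.03  0.056]
 [0.596 0.055 0.076]]
```

View pics/t6.png

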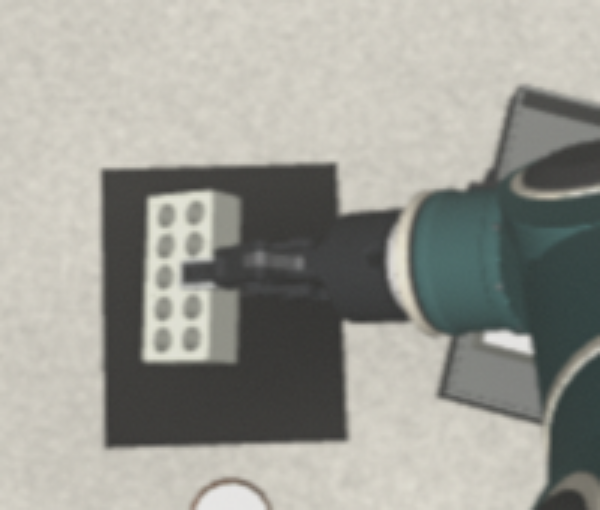

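View pics/s6.png

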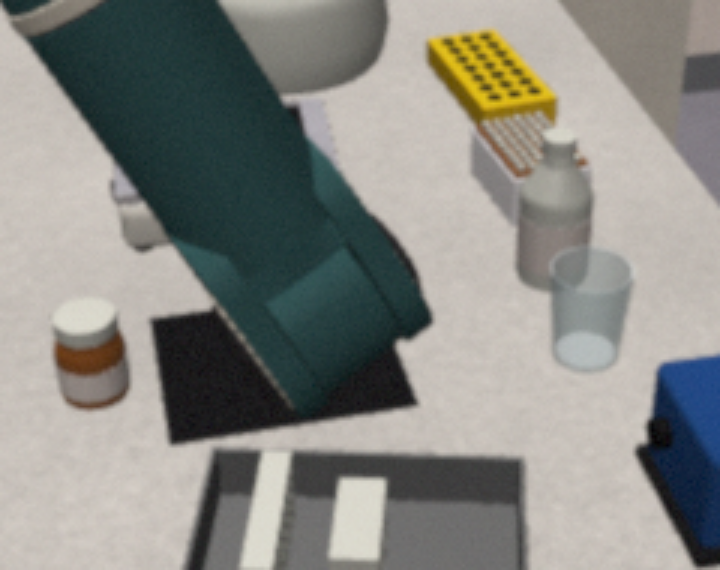

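Emit:
{"fn": "carry_out", "kwargs": {"series": [0, 0, 0, 0, 0, -6, 255, 0, 0, 0, 0, 0, -3, 255, 0, 0, 0, 0, 0, -2, 255, 0, 0, 0, 0, 0, 0, 255]}}

```text
t: 9.5
tcp_pos: [0.5364, 0.0151, 0.0353]
ee_rot: [0.008, 0.887, 0.462, 0.008]
contact_force: [-3.5, -5.7, 13.9]
width: 0.0331
```

Emit:
{"fn": "carry_out", "kwargs": {"series": [0, 0, 0, 0, 0, 0, 130, 0, 0, 0, 0, 0, 0, 130, 0, 0, 0, 0, 0, 0, 130]}}

```text
t: 9.8
tcp_pos: [0.5361, 0.0152, 0.0342]
ee_rot: [0.008, 0.887, 0.461, 0.007]
contact_force: [-0.7, -0.9, -0.5]
width: 0.0418
```

Emit:
{"fn": "carry_out", "kwargs": {"series": [0, 0, 0, 0, -20, 14, 130, 0, 0, 0, 0, -33, 23, 130, 0, 0, 0, 0, -33, 23, 130, 0, 0, 0, 0, -20, 30, 130, 0, 0, 0, 0, 0, 30, 130]}}

```text
t: 10.3
tcp_pos: [0.5358, -0.0938, 0.1549]
ee_rot: [0.01, 0.887, 0.461, 0.008]
contact_force: [0.9, -0.3, 0.7]
width: 0.042
```

```bash
python3 st.py;python3 - <<'E'
from h import *
p,d=eyes.read_camera("side");cv2.imwrite("pics/s7.png",cv2.resize(p[110:300,200:440],None,fx=3,fy=3))
p,d=eyes.read_camera("top");cv2.imwrite("pics/t7.png",cv2.resize(p[130:300,240:440],None,fx=3,fy=3))
W=cloud("top",d);m=(W[...,1]>-.1)&(W[...,1]<.08)&(W[...,0]>.44)&(W[...,0]<.62)&(p.min(2)>150)&(W[...,2]>.028)&(W[...,2]<.05)
w=W[m];print(m.sum(),np.percentile(w,[2,50,98],axis=0).round(3),cv2.minAreaRect(w[:,:2].astype(np.float32)*1000))
E
```

```text
10.3 [ 0.522  0.679  0.011  1.725 -0.818  1.413  2.511] [ 0.5358 -0.0938  0.1549] [0.0101 0.8874 0.4608 0.0076] 0.042 [ 0.9 -0.3  0.7]
[[-1.     0.011  0.023]
 [ 0.025  0.575  0.818]
 [-0.004  0.818 -0.575]]
1001 [[ 0.479 -0.026  0.031]
 [ 0.536  0.002  0.037]
 [ 0.595  0.03   0.041]] ((537.1614379882812, 2.1890220642089844), (57.6526985168457, 120.36479949951172), 88.5334243774414)
```

View pics/t7.png

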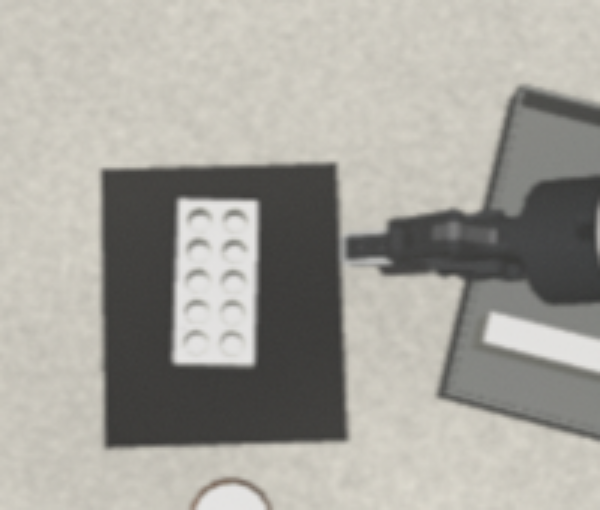

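Emit:
{"fn": "carry_out", "kwargs": {"series": [-0.137, 0, 0, 0, 10, 5, 0, -0.137, 0, 0, 0, 14, 0, 0, -0.137, 0, 0, 0, 14, 0, 0, -0.137, 0, 0, 0, 14, 0, 0, -0.137, 0, 0, 0, 14, 0, 0]}}

```text
t: 10.9
tcp_pos: [0.5362, -0.0241, 0.1596]
ee_rot: [0.005, 0.991, 0.134, 0.011]
contact_force: [0.7, -0.9, -1.2]
width: 0.0854
```

Emit:
{"fn": "carry_out", "kwargs": {"series": [-0.137, 0, 0, 0, 14, 0, 0, -0.137, 0, 0, 0, 14, 0, 0, 0, 0, 0, 0, 0, 0, 0]}}

```text
t: 11.2
tcp_pos: [0.5358, 0.0105, 0.159]
ee_rot: [-0.002, 1.0, 0.001, 0.01]
contact_force: [-0.4, -0.3, -1.1]
width: 0.0856
```

```bash
python3 st.py
```

```text
11.2 [-0.24   0.337  0.196  1.926 -0.087  0.867  1.575] [0.5358 0.0105 0.159 ] [-0.0017  0.9999  0.0015  0.01  ] 0.0856 [-0.4 -0.3 -1.1]
[[-1.    -0.003  0.02 ]
 [-0.003  1.     0.003]
 [-0.02   0.003 -1.   ]]
```

Emit:
{"fn": "carry_out", "kwargs": {"series": [0, 0.02, -0.03, 1, -8, -30, 0, 0, 0, 0, 0, 0, -40, 0, 0, 0, 0, 0, 0, -20, 0, 0, 0, 0, 0, 0, 0, 0]}}

```text
t: 11.6
tcp_pos: [0.5348, -0.0052, 0.0662]
ee_rot: [0.019, 1.0, 0.003, -0.003]
contact_force: [0.0, -0.4, 0.6]
width: 0.0853
```

```bash
python3 st.py
```

```text
11.6 [-0.192  0.489  0.183  1.964 -0.141  0.706  1.61 ] [ 0.5348 -0.0052  0.0662] [ 0.0189  0.9998  0.0027 -0.0029] 0.0853 [ 0.  -0.4  0.6]
[[-0.999  0.038 -0.006]
 [ 0.038  0.999  0.005]
 [ 0.006  0.005 -1.   ]]
```

Emit:
{"fn": "carry_out", "kwargs": {"series": [-0.005, -0.006, 0.012, 2, 7, -15, 0, 0, 0, 0, 0, 0, -15, 0, 0, 0, 0, 0, 0, -12, 0, 0, 0, 0, 0, 0, -8, 0, 0, 0, 0, 0, 0, 0, 0]}}

```text
t: 12.1
tcp_pos: [0.5383, 0.0013, 0.0183]
ee_rot: [0.013, 1.0, 0.0, 0.002]
contact_force: [0.4, -0.3, -0.4]
width: 0.0851
```

```bash
python3 st.py;python3 - <<'E'
from h import *
p,d=eyes.read_camera("side");cv2.imwrite("pics/s8.png",cv2.resize(p[150:280,220:360],None,fx=5,fy=4.5))
E
```

```text
12.1 [-0.19   0.572  0.162  1.975 -0.155  0.601  1.618] [0.5383 0.0013 0.0183] [1.340e-02 9.999e-01 2.000e-04 2.100e-03] 0.0851 [ 0.4 -0.3 -0.4]
[[-1.     0.027  0.004]
 [ 0.027  1.     0.   ]
 [-0.004  0.    -1.   ]]
```

View pics/s8.png

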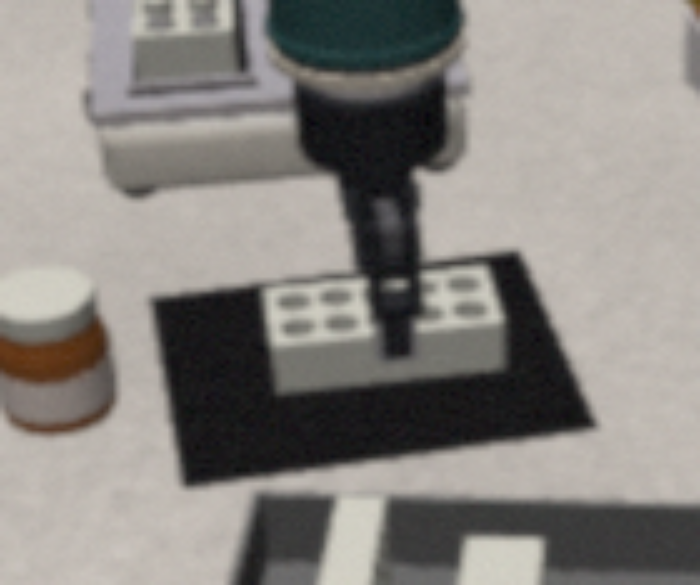

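Emit:
{"fn": "carry_out", "kwargs": {"series": [0, 0, 0, 0, 0, -3, 255, 0, 0, 0, 0, 0, 0, 255, 0, 0, 0, 0, 0, 0, 255, 0, 0, 0, 0, 0, 0, 255, 0, 0, 0, 0, 0, 0, 255]}}

```text
t: 12.65
tcp_pos: [0.5391, 0.0016, 0.0167]
ee_rot: [0.013, 1.0, 0.0, 0.003]
contact_force: [-2.1, -0.9, 6.8]
width: 0.0563
```

Emit:
{"fn": "carry_out", "kwargs": {"series": [0, 0, 0, 0, 0, 10, 255, 0, 0, 0, 0, 0, 20, 255, 0, 0, 0, 0, 0, 40, 255, 0, 0, 0, 0, 0, 45, 255, 0, 0, 0, 0, 0, 45, 255]}}

```text
t: 13.15
tcp_pos: [0.5384, 0.0016, 0.1785]
ee_rot: [0.013, 1.0, 0.0, 0.003]
contact_force: [1.3, -0.1, -2.5]
width: 0.0564
```

```bash
python3 st.py;python3 - <<'E'
from h import *
p,d=eyes.read_camera("side");cv2.imwrite("pics/s9.png",cv2.resize(p[110:280,220:360],None,fx=4,fy=3.4))
E
```

```text
13.15 [-0.241  0.324  0.218  1.893 -0.086  0.928  1.561] [0.5384 0.0016 0.1785] [1.320e-02 9.999e-01 2.000e-04 2.800e-03] 0.0564 [ 1.3 -0.1 -2.5]
[[-1.     0.026  0.006]
 [ 0.026  1.     0.   ]
 [-0.006  0.    -1.   ]]
```

View pics/s9.png

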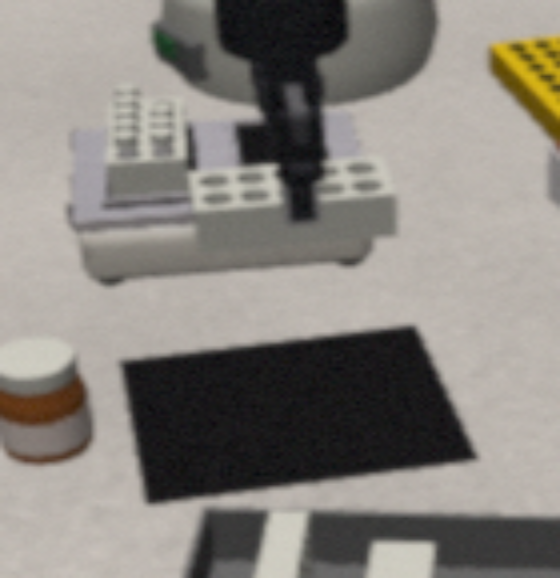

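Emit:
{"fn": "carry_out", "kwargs": {"series": [0, 0, -0.133, 2, 22, 10, 255, 0, 0, -0.133, 2, 22, 10, 255, 0, 0, -0.133, 2, 22, 5, 255, 0, 0, -0.133, 2, 22, 0, 255, 0, 0, -0.133, 2, 22, 0, 255]}}

```text
t: 13.7
tcp_pos: [0.5488, 0.1126, 0.2018]
ee_rot: [0.341, 0.94, -0.0, 0.003]
contact_force: [-0.1, -0.1, -3.1]
width: 0.0562
```

Emit:
{"fn": "carry_out", "kwargs": {"series": [0, 0, -0.133, 2, 22, 0, 255, 0, 0, -0.133, 2, 22, 0, 255, 0, 0, -0.133, 2, 22, 0, 255, 0, 0, -0.133, 2, 22, 0, 255, 0, 0, -0.133, 2, 22, 0, 255]}}

```text
t: 14.2
tcp_pos: [0.5587, 0.2226, 0.2016]
ee_rot: [0.629, 0.777, -0.001, 0.002]
contact_force: [-0.1, 0.7, -2.5]
width: 0.0563
```

Emit:
{"fn": "carry_out", "kwargs": {"series": [0, 0, -0.133, 2, 22, 0, 255, 0, 0, -0.131, 2, 22, 0, 255, 0, 0, 0, 0, 0, 0, 255]}}

```text
t: 14.5
tcp_pos: [0.5621, 0.2692, 0.2011]
ee_rot: [0.725, 0.689, -0.002, 0.002]
contact_force: [-0.8, -0.3, -3.3]
width: 0.0559
```

```bash
python3 st.py
```

```text
14.5 [-0.813  0.471  0.425  1.659 -0.211  1.06  -0.375] [0.5621 0.2692 0.2011] [ 0.7247  0.6891 -0.0017  0.0017] 0.0559 [-0.8 -0.3 -3.3]
[[ 0.05   0.999 -0.   ]
 [ 0.999 -0.05  -0.005]
 [-0.005  0.    -1.   ]]
```

Emit:
{"fn": "carry_out", "kwargs": {"series": [0.005, 0, 0, 0, 7.5, -20, 255, 0, 0, 0, 0, 0, -30, 255, 0, 0, 0, 0, 0, -25, 255, 0, 0, 0, 0, 0, -15, 255, 0, 0, 0, 0, 0, 0, 255]}}

```text
t: 15.0
tcp_pos: [0.5621, 0.2724, 0.1097]
ee_rot: [0.724, 0.689, -0.002, 0.0]
contact_force: [-0.2, 0.4, -1.5]
width: 0.056
```

```bash
python3 st.py
python3 - <<'E'
from h import *
out=[]
for n,b in(("top",(120,160,250,310)),("side",(210,110,330,200))):
    p,d=eyes.read_camera(n);W=cloud(n,d)
    out.append(cv2.resize(p[b[1]:b[3],b[0]:b[2]],(400,int(400*(b[3]-b[1])/(b[2]-b[0])))))
    m=(p.min(2)>150)&(W[...,2]>.115)&(W[...,2]<.145)&(W[...,0]>.5)&(W[...,0]<.63)&(W[...,1]>.18)&(W[...,1]<.36)
    w=W[m];print(n,m.sum(),np.percentile(w,[1,50,99],axis=0).round(4).tolist(),cv2.minAreaRect(w[:,:2].astype(np.float32)*1000))
H=max(o.shape[0] for o in out)
cv2.imwrite("pics/b1.png",np.hstack([cv2.copyMakeBorder(o,0,H-o.shape[0],0,0,0) for o in out]))
E
```

```text
15.0 [-0.785  0.58   0.386  1.721 -0.266  0.896 -0.337] [0.5621 0.2724 0.1097] [ 7.243e-01  6.895e-01 -1.500e-03  1.000e-04] 0.056 [-0.2  0.4 -1.5]
[[ 0.049  0.999 -0.002]
 [ 0.999 -0.049 -0.002]
 [-0.002 -0.002 -1.   ]]
top 543 [[0.533, 0.216, 0.1232], [0.5612, 0.2425, 0.1296], [0.5901, 0.2711, 0.1339]] ((562.5314331054688, 244.5162353515625), (58.54254150390625, 59.235618591308594), 86.92302703857422)
side 178 [[0.5352, 0.2162, 0.1204], [0.5646, 0.2697, 0.1284], [0.5919, 0.3351, 0.1311]] ((566.4667358398438, 276.47344970703125), (120.57390594482422, 57.214107513427734), 85.27471923828125)
```

View pics/b1.png

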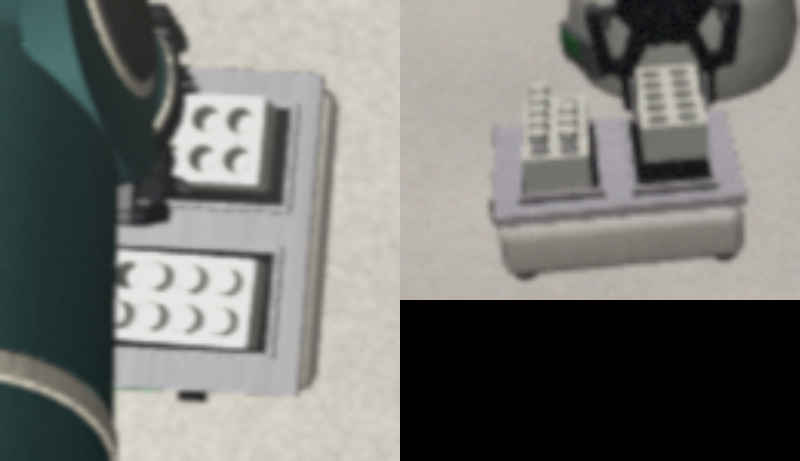

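Emit:
{"fn": "carry_out", "kwargs": {"series": [0, 0, 0, -0.5, 1, -8, 255, 0, 0, 0, 0, 0, -6, 255, 0, 0, 0, 0, 0, -4, 255, 0, 0, 0, 0, 0, 0, 255]}}

```text
t: 15.5
tcp_pos: [0.5621, 0.2741, 0.0926]
ee_rot: [0.724, 0.689, -0.001, 0.0]
contact_force: [0.7, -0.1, -2.4]
width: 0.0565
```

```bash
python3 st.py
python3 - <<'E'
from h import *
p,d=eyes.read_camera("side");cv2.imwrite("pics/b2.png",cv2.resize(p[120:190,235:325],None,fx=8,fy=8,interpolation=2))
p,d=eyes.read_camera("top");cv2.imwrite("pics/b3.png",cv2.resize(p[170:250,165:240],None,fx=8,fy=7,interpolation=2))
E
```

```text
15.5 [-0.78   0.602  0.377  1.729 -0.277  0.864 -0.331] [0.5621 0.2741 0.0926] [ 7.243e-01  6.894e-01 -6.000e-04  3.000e-04] 0.0565 [ 0.7 -0.1 -2.4]
[[ 0.049  0.999 -0.   ]
 [ 0.999 -0.049 -0.001]
 [-0.001 -0.    -1.   ]]
```

View pics/b2.png

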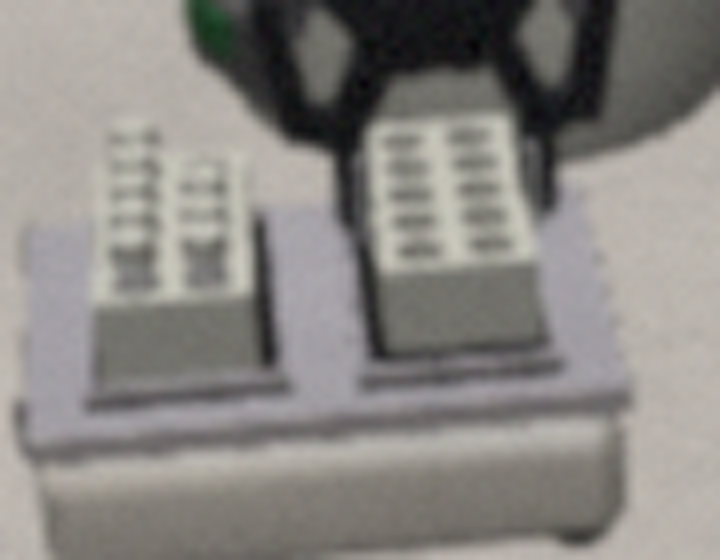

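View pics/b3.png

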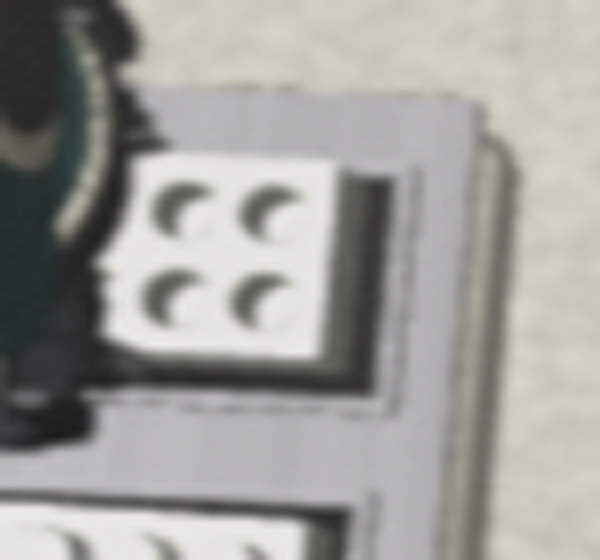

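Emit:
{"fn": "carry_out", "kwargs": {"series": [0, 0, 0, 0, 0, -3, 255, 0, 0, 0, 0, 0, -2, 255, 0, 0, 0, 0, 0, 0, 255]}}

```text
t: 15.9
tcp_pos: [0.5624, 0.2741, 0.088]
ee_rot: [0.724, 0.689, -0.0, 0.0]
contact_force: [-0.4, -0.2, -2.5]
width: 0.0561
```

Emit:
{"fn": "carry_out", "kwargs": {"series": [0, 0, 0, 0, 0, -1.5, 255, 0, 0, 0, 0, 0, 0, 255]}}

```text
t: 16.1
tcp_pos: [0.5625, 0.2742, 0.0878]
ee_rot: [0.724, 0.689, 0.0, 0.0]
contact_force: [-7.2, -3.3, 15.5]
width: 0.0564
```

Emit:
{"fn": "carry_out", "kwargs": {"series": [0, 0, 0, 0, 0, 0, 55, 0, 0, 0, 0, 0, 0, 55, 0, 0, 0, 0, 0, 0, 55, 0, 0, 0, 0, 0, 0, 55]}}

```text
t: 16.5
tcp_pos: [0.5624, 0.2742, 0.0866]
ee_rot: [0.724, 0.689, -0.0, 0.0]
contact_force: [-0.5, -0.9, -0.6]
width: 0.067
```

Emit:
{"fn": "carry_out", "kwargs": {"series": [0, 0, 0, 0, 0, 15, 55, 0, 0, 0, 0, 0, 30, 55, 0, 0, 0, 0, 0, 40, 55, 0, 0, 0, 0, 0, 45, 55, 0, 0, 0, 0, 0, 45, 55]}}

```text
t: 17.0
tcp_pos: [0.5622, 0.2738, 0.2646]
ee_rot: [0.725, 0.689, 0.0, 0.0]
contact_force: [0.4, 0.3, 0.0]
width: 0.0672
```

Emit:
{"fn": "carry_out", "kwargs": {"series": [0, 0, 0, -30, -35, 0, 55, 0, 0, 0, -30, -35, 0, 55, 0, 0, 0, -30, -35, 0, 55, 0, 0, 0, -30, -35, 0, 55, 0, 0, 0, 0, 0, 0, 55]}}

```text
t: 17.5
tcp_pos: [0.4399, 0.1302, 0.2628]
ee_rot: [0.726, 0.688, 0.0, -0.0]
contact_force: [0.4, 0.3, -0.3]
width: 0.0669
```

```bash
python3 st.py
python3 - <<'E'
from h import *
out=[]
for n,b in(("top",(120,160,250,310)),("side",(210,110,330,200))):
    p,d=eyes.read_camera(n);W=cloud(n,d)
    out.append(cv2.resize(p[b[1]:b[3],b[0]:b[2]],(400,int(400*(b[3]-b[1])/(b[2]-b[0])))))
    m=(p.min(2)>150)&(W[...,2]>.095)&(W[...,2]<.125)&(W[...,0]>.51)&(W[...,0]<.63)&(W[...,1]>.18)&(W[...,1]<.36)
    w=W[m];print(n,m.sum(),np.percentile(w,[1,50,99],axis=0).round(4).tolist(),cv2.minAreaRect(w[:,:2].astype(np.float32)*1000))
    m=(W[...,2]>.062)&(W[...,2]<.082)&(W[...,0]>.35)&(W[...,0]<.68)&(W[...,1]>.15)&(W[...,1]<.42)
    print("shaker",cv2.minAreaRect(W[m][:,:2].astype(np.float32)*1000))
H=max(o.shape[0] for o in out)
cv2.imwrite("pics/b4.png",np.hstack([cv2.copyMakeBorder(o,0,H-o.shape[0],0,0,0) for o in out]))
cv2.imwrite("pics/all.png",p)
E
```

```text
17.5 [-0.829  0.082  0.504  1.985 -0.046  1.085 -0.358] [0.4399 0.1302 0.2628] [ 7.258e-01  6.879e-01  4.000e-04 -4.000e-04] 0.0669 [ 0.4  0.3 -0.3]
[[ 0.054  0.999  0.   ]
 [ 0.999 -0.054  0.001]
 [ 0.001 -0.    -1.   ]]
top 455 [[0.5588, 0.2286, 0.1035], [0.5838, 0.301, 0.1078], [0.594, 0.3369, 0.1122]] ((576.1302490234375, 281.4138488769531), (112.44987487792969, 35.86163330078125), 89.83474731445312)
shaker ((590.6248779296875, 274.5680847167969), (171.27114868164062, 63.89626693725586), 87.4314956665039)
side 192 [[0.5343, 0.2194, 0.0971], [0.5628, 0.2792, 0.1048], [0.5921, 0.337, 0.1079]] ((562.1165771484375, 278.6965026855469), (123.62516784667969, 57.753662109375), 87.45355224609375)
shaker ((509.4842529296875, 274.93841552734375), (176.34396362304688, 221.61907958984375), 87.07376861572266)
```

View pics/b4.png

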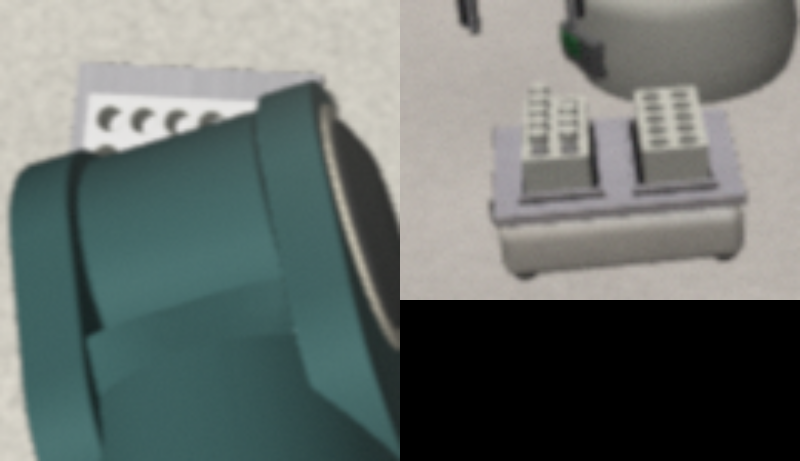

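View pics/all.png

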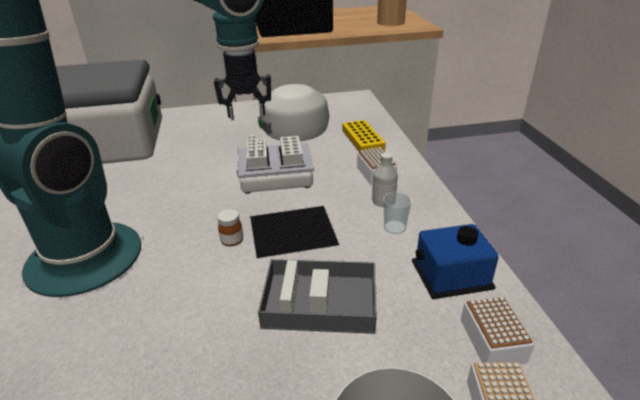

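Emit:
{"fn": "carry_out", "kwargs": {"series": [0, 0, 0, 0, -50, 0, 55, 0, 0, 0, 0, -50, 0, 55, 0, 0, 0, 0, -50, 0, 55, 0, 0, 0, 0, -50, 0, 55, 0, 0, 0, 0, -50, 0, 55]}}

```text
t: 18.1
tcp_pos: [0.443, -0.1174, 0.2624]
ee_rot: [0.724, 0.69, 0.0, 0.001]
contact_force: [1.1, 2.0, 0.2]
width: 0.0667
```

Run:
```python
from h import *
b=(120,160,250,310)
p,d=eyes.read_camera("top");W=cloud("top",d);cv2.imwrite("pics/b5.png",cv2.resize(p[160:310,120:250],None,fx=4,fy=4))
m=(p.min(2)>150)&(W[...,2]>.095)&(W[...,2]<.125)&(W[...,0]>.51)&(W[...,0]<.63)&(W[...,1]>.18)&(W[...,1]<.36)
w=W[m];print(np.median(w[:,2]),cv2.minAreaRect(w[:,:2].astype(np.float32)*1000))
m=(W[...,2]>.062)&(W[...,2]<.082)&(W[...,0]>.35)&(W[...,0]<.68)&(W[...,1]>.15)&(W[...,1]<.42)
print("shaker",cv2.minAreaRect(W[m][:,:2].astype(np.float32)*1000))
```

```text
0.10794909525593666 ((564.2254028320312, 277.8409423828125), (120.67864990234375, 58.8908576965332), 87.48334503173828)
shaker ((511.65594482421875, 277.9874267578125), (171.5134735107422, 222.54734802246094), 87.37579345703125)
```

View pics/b5.png

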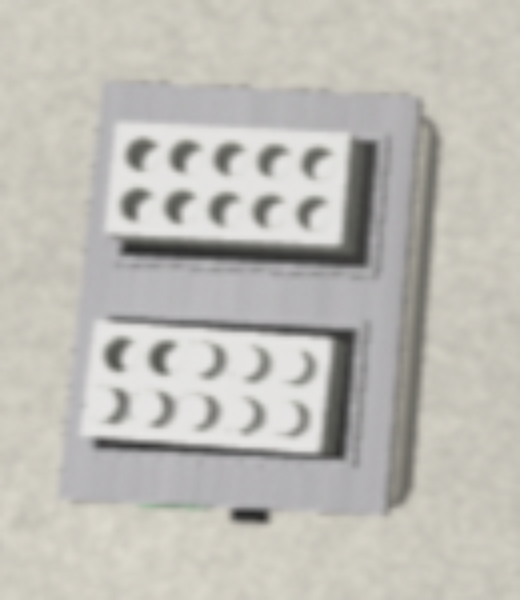

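```bash
python3 -c "
from h import *
print(workorder.close_job())"
```

```text
the job is handed in; nothing more can be done
None
```

The long thick rack is now lying flat, wells up, in the empty bay of the shaker, and the job was handed in just after t = 18 s. No verdict is reported.

**What I did:**
- **Bin:** I gripped the rack across its thickness, lifted it clear, and turned it with its wells facing +y. The side camera confirmed the opposite face was plain.
- **Mat:** I tilted the rack about 55°, set its long edge on the mat, let go and drew the fingers out. It fell flat from about 35°, with its upper edge about 3 cm up. The top camera showed it lying flat, wells up, centred at about (0.537, 0.002).
- **Shaker:** I took it again across its width, turned it about 91° and lowered it until it touched the rubber at the expected height. I then opened the fingers, lifted away and moved the arm clear.

**Last checks:**
- **Position:** The top camera puts the rack centre at about (0.564, 0.278) and the bay centre at about (0.562, 0.277), so it is roughly 3 mm off, within the 10 mm allowed.
- **Alignment:** The rack is within about 0.01 rad of the shaker's direction.
- **Height:** Its top reads 0.108 m, where 0.107 m means it is down on the rubber.
- **Camera agreement:** The side camera gave about (0.562, 0.279), about 2 mm different from the top camera but still within tolerance.
- **Surroundings:** In the last side view the other two racks, the filled rack, bottle, jar and beaker all stood as before. I judged this by eye, without measuring it.

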